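# Set the spray turntable to its long scale line

## Task

Turn the dial of the spray turntable until the white index mark on the dial lines up with the one long line of the scale on the aluminium rim. Turn it, either way round, by gently pushing its upright steel pegs with the fingertips or the outside of the fingers; do not pinch or lift anything. Leave the turntable standing where it is and leave the jars, parts and other things around it alone.

Things in the scene. Friction and masses are not known exactly. Their poses are not given: they have to be found in the camera images.
- turntable: spray turntable: a round aluminium base, 250 mm in diameter and 18 mm thick, about 2 kg, standing loose on a 4 mm cardboard sheet. The origin is the centre of its underside, z up. Its rim carries 24 black scale lines, 15 degrees apart: 23 short (9 mm) and one long (30 mm, 4 mm wide); the long one lies along the base's own +x axis.
- long_line (a point): inner end of the one long scale line, on top of the rim, 90 mm from the dial's axis, just at the dial's edge
- dial_mark (a point): outer end of the white index mark (a radial bar 55 mm long, 5 mm wide) on top of the dial, at its edge, 90 mm from the axis
- dial_center (a point): centre of the flat top face of the dial, on the vertical axis about which it turns. The dial is a dark grey disc 180 mm in diameter on the base; its top is 36 mm above the underside of the base. At its centre a grey model part is fixed, within 30 mm of the axis and up to 42 mm above the dial's top
- dial (a joint): angle of the index mark from the long line, counter-clockwise seen from above (rad); 0 or 6.283 is lined up. The dial turns freely either way without stops, needs about 2 N at a peg, and stays where it is left
- peg_a (a point): one of three plain steel pegs standing upright on the dial, 14 mm in diameter and 30 mm tall, fixed to the dial with its axis 62 mm from the dial's axis; the point is the centre of its top end. The pegs are 120 degrees apart; this one stands 60 degrees counter-clockwise of the white mark, seen from above
- peg_b (a point): one of three plain steel pegs standing upright on the dial, 14 mm in diameter and 30 mm tall, fixed to the dial with its axis 62 mm from the dial's axis; the point is the centre of its top end. The pegs are 120 degrees apart; this one stands opposite (180 degrees from) the white mark, seen from above
- peg_c (a point): one of three plain steel pegs standing upright on the dial, 14 mm in diameter and 30 mm tall, fixed to the dial with its axis 62 mm from the dial's axis; the point is the centre of its top end. The pegs are 120 degrees apart; this one stands 60 degrees clockwise of the white mark, seen from above
- primer_jar: bystander: jar 44 mm in diameter, 55 mm tall, standing loose beside the turntable; origin at the centre of its underside
- thinner_bottle: bystander: bottle 38 mm in diameter, 95 mm tall, loose; origin at the centre of its underside
- paint_pot: bystander: small pot 34 mm in diameter, 40 mm tall, loose; origin at the centre of its underside
- clip_stand: bystander: model part on a short skewer in a round steel foot 40 mm in diameter, about 91 mm tall, loose; origin at the centre of its underside
- hull_part: bystander: grey model part 50 x 26 x 24 mm lying loose; origin at the centre of its underside
- brush: bystander: brush 150 mm long lying loose along its own x; origin under it

How it is judged (in metres and radians):
At the end, for the whole second after the job is handed in: The outer end of the white mark is within 4 mm (about 2.5 degrees) of the inner end of the long line, the dial is at rest, and the turntable stands flat within 20 mm of where it was (horizontal distance between dial_mark and long_line below 0.004 m and velocity of joint dial between -0.05 and 0.05 rad/s and distance of turntable from where it was at the start of the episode below 0.02 m and angle between turntable's own z axis and vertical below 0.05 rad); the robot touches nothing.
It fails at once if The turntable is lifted, or shoved more than 20 mm (distance of turntable from where it was at the start of the episode above 0.02 m).
It fails at once if The dial or its pegs are pinched or pushed roughly (more than 20 N from the fingers) (contact force between the fingers and dial above 20 N).
It fails at once if A bystander is moved more than 25 mm (distance of any of primer_jar, thinner_bottle, paint_pot, clip_stand, hull_part, brush from where it was at the start of the episode above 0.025 m).
It also fails if it takes over 64 s, if anything falls off the work surface, if the arm or the gripper's body presses on something with over 40 N, if the wrist force passes 120 N, or if a joint passes its speed limit or range.

## Robot

A 6-joint arm with a two-finger parallel gripper is mounted at the origin on the work surface. World frame = base frame: x ahead of the robot, y to its left, z up, the work surface at z = 0. Lengths are in m, angles in degrees, forces in N, time in s.
With the tool pointing down it reaches from about 0.3 to 0.75 m from the base axis. Payload 8.5 kg.
Tool frame: the origin (TCP) lies at the very end of the fingers, on their centre line; the grasp point (between the pads) lies 19 mm behind it; z points along the fingers, y is the line along which they close (so a half turn about z gives the same grasp; the last joint's range is limited). The gripper opens to 85 mm and grips with 20 to 120 N. Pads are 22 mm wide; open, the fingers measure 114 mm over their backs; the gripper's body (76 mm by 85 mm) begins 54 mm behind the grasp point. The pads swing forward as they close: fully open they stand 13 mm farther back than shut.
Start: joints at [-76.908, 21.807, 74.336, -0, 83.858, -12.336], TCP at [0.236, -0.497, 0.231] pointing down, gripper open.
Joint ranges: [-178.18, 178.18], [-50.72, 133.34], [12.68, 142.11], [-81.47, 261.47], [9.98, 163.14], [-165.26, 165.26]. Speed limits (degrees/s): [136.94, 136.94, 180, 180, 180, 180].

## Interface

Orientations are given as a 3x3 rotation matrix whose columns are the frame's x, y, z axes.
In Python, from rig import env, optics, spotter gives the robot as it stands.
- The arm moves only by the shell command python3 -m crank 'ROWS' [FORCE]. ROWS is JSON, one flat list of numbers, 5 for each row, row after row: the finger opening in cm, from 0 to 8.54, then the shift along the tool's x, y, z in cm, then the turn about the tool's z in rad. A call has exactly 8 rows; each row shifts and turns the commanded pose from where the row before left it, along the tool's axes as they then stand; what a row does not reach is not made up. A row lasts 1/12 s, in which the tool goes at most 41.7 mm and 7.16 degrees, less where a joint would pass 70% of its speed; a pose out of reach is approached as far as the arm can. A call is refused whole if a number of a shift passes 4.17 or a number of a turn 0.125, either way. A call with a gripper value outside its range is refused whole. The fingers move at their own pace and stop on an object; FORCE is the grip in N (left out, the last holds). Time passes only in rows, so rows that do not move let the fingers close, or fill a call up. It gives the time, the measured TCP pose, the force, the opening and the grip force at its end, in the units of the state.
- env.observe(): the state, without advancing time (a new reading comes with each control period).
- optics.get_image(name): name is "side" or "top" or "wrist"; returns a dict with "color" (400x640x3 uint8, red, green, blue), "intrinsics" (3x3 intrinsics, pixels), "pose" (4x4, takes a point from camera to world coordinates). Camera axes: x right, y up, looking along -z (the intrinsics and any distortion apply to the point x, -y, -z); pixel columns grow to the right and rows downward; lengths in m; the calibration is good to about 2 mm. A picture is of the moment at which its call begins. There is no depth.
- env.close_job(): hands the job in; it is judged then, once.
Trained networks look in a picture, given as the dict that the camera call returned (one of the last four; its "shot" number tells which), for a name from the list of things; names that differ only in an ending like _2 or _b are one class to them, and where a whole thing is asked for, a point or a joint stands for the part that bears it (a point fixed in the world has none). Each returns a list of dicts, best first, with "score" (0 to 1); they miss things now and then, are a little off and sometimes report something else, mostly with a low value. They report only what shows in the picture. A call takes as long as a camera call.
- spotter.look_for(picture, query): "at" ([column, row] as shares, 0 to 1, of the picture: columns of its width, rows of its height, amid what is visible of it).
The state is a dict: "time_s": time; "q": joint angles; "qvel": joint speeds; "joint_efforts": joint torques, N m; "position": TCP position; "tool_rot": TCP orientation; "ft_force": force on the tool from outside, world axes, zero at the start; "wrist_torque": the same for the moment, N m; "grip_width": finger opening in m; "gripper_force": force on a finger pad.
Only numpy, scipy, OpenCV 4.12 (cv2) and the standard library are available. Lean on these libraries where they do the work, as an engineer would, in place of code of your own. Each camera call takes 0.05 s, during which the arm holds its last target. There are 200 camera calls.

## Working session

There is one attempt and no reset: what is moved stays moved. The work goes in short steps, Python scripts to look and compute and a shell command to move; the robot and the scene stay as the last step left them, time stands still between calls to the robot, and variables do not carry over. Pictures are saved under pics/ and viewed, at most 10 in all, crops included, and the job is handed in when it is done.

```bash
mkdir -p pics; ls; cat > h.py <<'E'
import numpy as np, cv2
from rig import env, optics, spotter
def shot(n,save=None):
    p=optics.get_image(n)
    if save: cv2.imwrite('pics/'+save,p['color'][:,:,::-1])
    return p
def ray(p,u,v):
    K=np.array(p['intrinsics']);T=np.array(p['pose'])
    d=np.linalg.inv(K)@[u,v,1]; d=np.array([d[0],-d[1],-d[2]])
    return T[:3,3],T[:3,:3]@d
def onz(p,u,v,z):
    o,d=ray(p,u,v); return o+d*(z-o[2])/d[2]
def proj(p,X):
    K=np.array(p['intrinsics']);T=np.array(p['pose'])
    c=T[:3,:3].T@(np.array(X)-T[:3,3]); q=K@[c[0],-c[1],-c[2]]; return q[:2]/q[2]
def find(p,name,z,n=3):
    for r in spotter.look_for(p,name)[:n]:
        u,v=r['at'][0]*640,r['at'][1]*400
        print(name,round(r['score'],2),round(u),round(v),onz(p,u,v,z).round(4))
E
python3 - <<'E'
from h import *
for c in ['top','side']:
    p=shot(c,c+'1.png')
    print({k:v for k,v in p.items() if k!='color'})
    for n,z in [('dial_center',.04),('dial_mark',.04),('long_line',.022),('peg_a',.07),('primer_jar',.03),('thinner_bottle',.05),('paint_pot',.02),('clip_stand',.05),('hull_part',.012),('brush',.005)]: find(p,n,z)
print(env.observe())
E
```

```text
pics
{'intrinsics': array([[384.89144523,   0.        , 321.78735726],
       [  0.        , 384.89144523, 198.22383835],
       [  0.        ,   0.        ,   1.        ]]), 'pose': array([[ 0.02041667,  0.9943418 , -0.10424749,  0.52039388],
       [-0.99869446,  0.01539973, -0.04870547,  0.01407612],
       [-0.0468245 ,  0.1051058 ,  0.99335806,  0.82272729],
       [ 0.        ,  0.        ,  0.        ,  1.        ]]), 'shot': 1}
dial_center 0.9 300 204 [0.5893 0.0971 0.04  ]
dial_mark 0.79 296 203 [0.5913 0.1049 0.04  ]
long_line 0.66 298 201 [0.5972 0.1024 0.022 ]
long_line 0.33 297 204 [0.5916 0.1062 0.022 ]
peg_a 0.59 298 202 [0.5912 0.098  0.07  ]
primer_jar 0.89 203 259 [0.4734 0.2957 0.03  ]
thinner_bottle 0.88 207 139 [0.7216 0.294  0.05  ]
paint_pot 0.64 377 132 [ 0.7487 -0.0616  0.02  ]
paint_pot 0.56 296 202 [0.5962 0.1083 0.02  ]
clip_stand 0.83 385 268 [ 0.4656 -0.0754  0.05  ]
hull_part 0.81 415 184 [ 0.6385 -0.1425  0.012 ]
brush 0.89 195 194 [0.6122 0.3313 0.005 ]
brush 0.29 298 204 [0.5921 0.1051 0.005 ]
{'intrinsics': array([[388.07281014,   0.        , 318.44
[... 1052 characters left out ...]
2648e+01, -1.23358143e+01]), 'qvel': array([ 0.03135899, -0.0241113 , -0.010894  , -0.04207257,  0.07584513,
       -0.08410447]), 'joint_efforts': array([-2.65380702e-03, -4.48343718e+01, -2.31464374e+01, -3.46967900e-04,
        7.36042966e-04, -5.60137579e-06]), 'position': array([ 0.23615169, -0.49668194,  0.23132855]), 'tool_rot': array([[ 9.03116285e-01,  4.29396058e-01, -2.06874403e-05],
       [ 4.29396059e-01, -9.03116285e-01,  6.68068894e-06],
       [-1.58145027e-05, -1.49165443e-05, -1.00000000e+00]]), 'ft_force': array([ 0.75983185, -0.80148882,  1.00868203]), 'wrist_torque': array([ 0.03056187, -0.05320421, -0.03596043]), 'gripper_force': 0.0, 'grip_width': 0.08524269570656524}
```

View pics/top1.png

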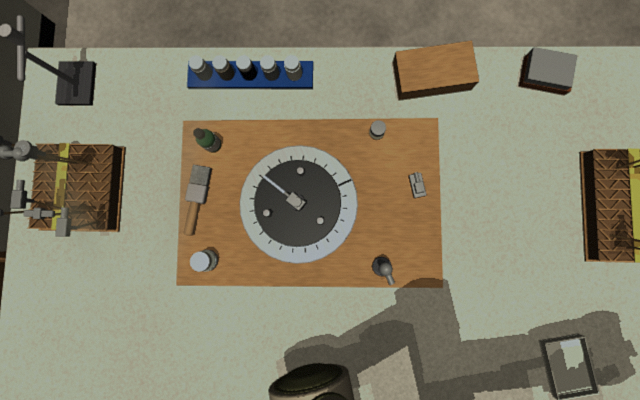

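View pics/side1.png

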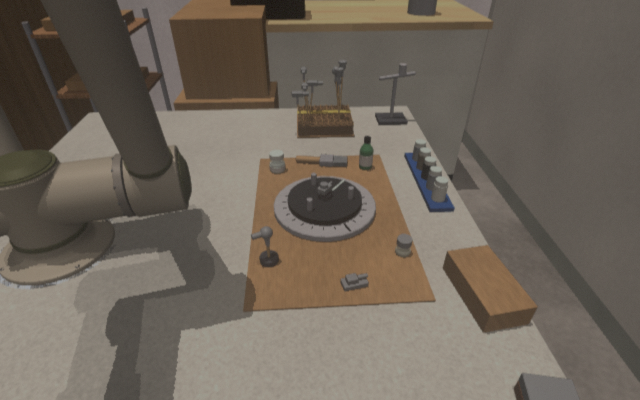

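The top view shows the dial centred at about (297,203). The mark's outer end is at about (262,175) and the long line's inner end at about (338,185). Peg tops are at about (300,171), (266,212) and (320,220).

```bash
cat >> h.py <<'E'
from scipy.optimize import least_squares
def polar(p,C,z,r0,r1,nr=12,na=720):
    g=cv2.cvtColor(p['color'],cv2.COLOR_RGB2GRAY).astype(np.float32)
    a=np.arange(na)*2*np.pi/na; out=[]
    for r in np.linspace(r0,r1,nr):
        uv=np.array([proj(p,[C[0]+r*np.cos(t),C[1]+r*np.sin(t),z]) for t in a],np.float32)
        out.append(cv2.remap(g,uv[:,0].reshape(1,-1),uv[:,1].reshape(1,-1),cv2.INTER_LINEAR)[0])
    return np.rad2deg(a),np.array(out)
def center(p,C,z0=.004):
    # dial edge: dark inside, bright outside, at z dial top
    rs=np.arange(.080,.102,.0005)
    a,P=polar(p,C,z0+.036,rs[0],rs[-1],len(rs),180)
    g=np.gradient(cv2.GaussianBlur(P,(1,5),0),axis=0); r=rs[g.argmax(0)]; t=np.deg2rad(a)
    f=lambda x: np.hypot(C[0]+r*np.cos(t)-x[0],C[1]+r*np.sin(t)-x[1])-x[2]
    s=least_squares(f,[C[0],C[1],.09],loss='soft_l1',f_scale=.001); return s.x
def angs(p,C,z0=.004):
    a,P=polar(p,C,z0+.036,.066,.086); m=P.mean(0)
    a2,Q=polar(p,C,z0+.018,.096,.112); q=Q.mean(0)
    def cen(w,i):
        k=(np.arange(i-12,i+13))%720; d=np.arange(-12,13)*.5; ww=np.clip(w[k]-np.median(w[k]),0,None); return a[i]+(ww*d).sum()/ww.sum()
    return cen(m,m.argmax()),cen(-q,q.argmin()),m.max(),q.min(),np.median(q)
E
python3 - <<'E'
from h import *
p=shot('top')
C=onz(p,297,203,.04)
for i in range(3):
    c=center(p,C); print(c); C=c[:2]
print(angs(p,C))
for uv in [(300,171),(266,212),(320,220)]:
    d=onz(p,*uv,.07)[:2]-C; print(np.hypot(*d),np.rad2deg(np.arctan2(d[1],d[0])))
for nm,z in [('primer_jar',.03),('clip_stand',.045),('paint_pot',.02)]: find(p,nm,z,1)
E
```

```text
[0.59309973 0.10339349 0.08966129]
[0.59310864 0.10340721 0.0896651 ]
[0.59311573 0.10343442 0.08967029]
(np.float64(52.67525499881346), np.float64(295.48485362436725), np.float32(165.83504), np.float32(43.963215), np.float32(166.05539))
0.060564406804654705 -7.553512526062109
0.061633109520514553 111.69749106132134
0.06184494804333511 -126.32727296777232
primer_jar 0.83 204 261 [0.4689 0.2932 0.03  ]
clip_stand 0.54 386 267 [ 0.4674 -0.0775  0.045 ]
paint_pot 0.82 376 130 [ 0.7522 -0.0592  0.02  ]
```

The measurements agree with each other: mark at 52.7°, long line at −64.5°, pegs at −7°, 112° and −126°. That needs about 117° clockwise. I'll push peg_c with closed fingers, turning the tool along the arc.

```bash
python3 -m crank '[0,3,-1.8,0,0, 0,3.2,-1.9,0,0, 0,3.2,-1.9,0,0, 0,3.2,-1.9,0,0, 0,3.2,-1.9,0,0, 0,3.2,-1.9,0,0, 0,3.2,-1.9,0,0, 0,3.2,-1.9,0,0]' 20; python3 -m crank '[0,3.2,-1.9,0,0, 0,3.2,-1.9,0,0, 0,3.2,-1.9,0,0, 0,3.2,-1.9,0,0, 0,3.2,-1.9,0,0, 0,3.2,-1.9,0,0, 0,3.2,-1.9,0,0, 0,3.2,-1.9,0,0]'; python3 -m crank '[0,0,0,0,-0.12, 0,0,0,0,-0.12, 0,0,0,0,-0.12, 0,0,0,0,-0.12, 0,0,0,0,-0.12, 0,0,0,0,-0.12, 0,0,0,0,-0.12, 0,0,0,0,-0.12]'; python3 -m crank '[0,0,0,0,-0.12, 0,0,0,0,-0.12, 0,0,0,0,-0.12, 0,0,0,0,-0.12, 0,0,0,0,-0.083, 0,0,0,0,0, 0,0,0,0,0, 0,0,0,0,0]'
cat > t.py <<'E'
from h import *
import sys
tx,ty,tz=map(float,sys.argv[1:4]); s=env.observe(); R=np.array(s['tool_rot'])
print(s['position'],'xang',np.rad2deg(np.arctan2(R[1,0],R[0,0])),'shift cm',(R.T@(np.array([tx,ty,tz])-s['position'])*100).round(2),s['q'].round(1),s['grip_width'],s['ft_force'])
E
python3 t.py .6485 .1266 .05
```

```text
time_s: 1.97
position: [0.4014, -0.2496, 0.2315]
tool_rot: [[0.903, 0.429, 0.0], [0.429, -0.903, -0.0], [0.0, 0.0, -1.0]]
ft_force: [1.0, -0.8, -0.0]
grip_width: 0.0002
gripper_force: 0.0
time_s: 2.63
position: [0.5674, -0.0022, 0.2314]
tool_rot: [[0.903, 0.43, 0.0], [0.43, -0.903, -0.0], [0.0, 0.0, -1.0]]
ft_force: [1.4, -0.9, 1.0]
grip_width: -0.0004
gripper_force: 0.0
time_s: 3.3
position: [0.5667, -0.004, 0.2313]
tool_rot: [[0.16, 0.987, -0.0], [0.987, -0.16, 0.0], [0.0, -0.0, -1.0]]
ft_force: [-0.4, -0.2, -0.4]
grip_width: 0.0002
gripper_force: 0.0
time_s: 3.97
position: [0.5666, -0.0041, 0.2313]
tool_rot: [[-0.383, 0.924, -0.0], [0.924, 0.383, 0.0], [0.0, -0.0, -1.0]]
ft_force: [-0.0, -0.0, -0.7]
grip_width: 0.0
gripper_force: 0.0
[ 0.56663231 -0.00407217  0.23130807] xang 112.54150040686027 shift cm [ 8.93 12.57 18.13] [-12.4  23.5  71.6  -0.   84.9 -34.9] 2.4164183193482415e-05 [-0.03007674 -0.03539054 -0.66532768]
```

```bash
python3 -m crank '[0,1.8,2.5,0,0, 0,1.8,2.5,0,0, 0,1.8,2.5,0,0, 0,1.8,2.5,0,0, 0,1.73,2.57,0,0, 0,0,0,2.5,0, 0,0,0,2.5,0, 0,0,0,2.5,0]'; python3 t.py .6485 .1266 .05; python3 - <<'E'
from h import *
p=shot('wrist','w1.png'); print(p['pose'].round(3))
E
```

```text
time_s: 4.63
position: [0.6483, 0.1275, 0.1552]
tool_rot: [[-0.385, 0.923, 0.001], [0.923, 0.385, -0.0], [-0.0, 0.001, -1.0]]
ft_force: [0.1, 0.5, 0.3]
grip_width: -0.0001
gripper_force: 0.0
[0.64829042 0.12746471 0.15524787] xang 112.62938625070784 shift cm [-0.09 -0.02 10.52] [  0.9  36.2  61.8  -0.   81.9 -21.7] -7.497494382672511e-05 [0.06336056 0.50941598 0.31453453]
[[ 0.923 -0.37  -0.105  0.62 ]
 [ 0.385  0.887  0.255  0.192]
 [-0.001 -0.276  0.961  0.298]
 [ 0.     0.     0.     1.   ]]
```

View pics/w1.png

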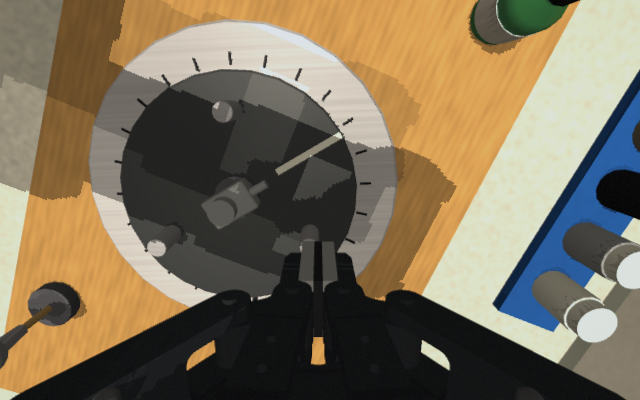

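The wrist view shows the mark's outer end at (340,135), and pegs a, c and b at (222,110), (310,235) and (160,245). I'll check where my entry point falls before going down.

```bash
python3 - <<'E'
from h import *
p=shot('wrist')
for t in (.04,.05,.07): print(proj(p,[.6485,.1266,t]))
for d in (52.7,-7.3,112.7,-127.3): print(d,proj(p,[.5931+.062*np.cos(np.deg2rad(d)),.1034+.062*np.sin(np.deg2rad(d)),.07]))
print(angs(p,[.5931,.1034]))
E
```

```text
[323.05417521 197.40328672]
[323.12513174 201.17809286]
[323.2845773  209.66041459]
52.7 [313.46548123 163.58597174]
-7.3 [313.92800881 252.56641412]
112.7 [226.3809947  114.03034593]
-127.3 [158.73210785 252.20343617]
(np.float64(53.64959440497281), np.float64(318.36717527351766), np.float32(149.27531), np.float32(16.589682), np.float32(120.603516))
```

```bash
python3 -m crank '[0,-0.09,0,2,0, 0,0,0,2,0, 0,0,0,2,0, 0,0,0,2,0, 0,0,0,1.5,0, 0,0,0,1,0, 0,0,0,0,0, 0,0,0,0,0]'; python3 -m crank '[0,-0.3,-0.0075,0,0.05, 0,-0.3,-0.0075,0,0.05, 0,-0.3,-0.0075,0,0.05, 0,-0.3,-0.0075,0,0.05, 0,-0.3,-0.0075,0,0.05, 0,-0.3,-0.0075,0,0.05, 0,-0.3,-0.0075,0,0.05, 0,-0.3,-0.0075,0,0.05]'; python3 t.py .5931 .1034 .05
python3 - <<'E'
from h import *
p=shot('top','t2.png'); c=[.5931,.1034]; print(center(p,c),angs(p,c))
E
```

```text
time_s: 5.4
position: [0.6492, 0.1259, 0.0524]
tool_rot: [[-0.385, 0.923, 0.001], [0.923, 0.385, 0.0], [-0.0, 0.001, -1.0]]
ft_force: [0.1, -0.4, 0.3]
grip_width: 0.0001
gripper_force: 0.0
time_s: 6.07
position: [0.6541, 0.103, 0.0535]
tool_rot: [[0.007, 1.0, 0.003], [1.0, -0.007, 0.001], [0.001, 0.003, -1.0]]
ft_force: [0.1, 2.4, -0.5]
grip_width: 0.0003
gripper_force: 1.2
[0.65414621 0.10295717 0.05345482] xang 89.6176075737155 shift cm [ 0.   -6.11  0.33] [-1.3 41.8 68.7  0.1 69.3 -0.9] 0.00025936070069385963 [ 0.05214247  2.42716547 -0.49021882]
[0.59237334 0.10389229 0.09000387] (np.float64(338.14568283991014), np.float64(332.2618578830157), np.float32(138.49016), np.float32(22.250977), np.float32(117.81563))
```

Contact was made at 2.4 N, so I'll continue the arc.

```bash
A='x'; python3 -m crank '[0,-0.3,-0.0075,0,0.05, 0,-0.3,-0.0075,0,0.05, 0,-0.3,-0.0075,0,0.05, 0,-0.3,-0.0075,0,0.05, 0,-0.3,-0.0075,0,0.05, 0,-0.3,-0.0075,0,0.05, 0,-0.3,-0.0075,0,0.05, 0,-0.3,-0.0075,0,0.05]'; python3 -m crank '[0,-0.3,-0.0075,0,0.05, 0,-0.3,-0.0075,0,0.05, 0,-0.3,-0.0075,0,0.05, 0,-0.3,-0.0075,0,0.05, 0,-0.3,-0.0075,0,0.05, 0,-0.3,-0.0075,0,0.05, 0,-0.3,-0.0075,0,0.05, 0,-0.3,-0.0075,0,0.05]';python3 t.py .5931 .1034 .05
python3 - <<'E'
from h import *
p=shot('top','t3.png'); c=[.5931,.1034]; print(center(p,c),angs(p,c))
E
```

```text
time_s: 6.78
position: [0.6494, 0.0795, 0.0534]
tool_rot: [[0.394, 0.919, 0.004], [0.919, -0.394, 0.0], [0.002, 0.003, -1.0]]
ft_force: [1.0, 2.4, 1.8]
grip_width: 0.0002
gripper_force: 1.3
time_s: 7.45
position: [0.636, 0.0598, 0.0534]
tool_rot: [[0.721, 0.693, 0.004], [0.693, -0.721, 0.0], [0.003, 0.003, -1.0]]
ft_force: [1.7, 2.6, 1.5]
grip_width: 0.0001
gripper_force: 1.3
[0.63602185 0.05978827 0.05337651] xang 43.84937979380622 shift cm [-0.08 -6.12  0.32] [-5.2 39.8 73.1  0.  66.8 40.9] 0.00011710806442300982 [1.71552365 2.63287615 1.47548331]
[0.59385186 0.10358798 0.09034826] (np.float64(253.88000984736587), np.float64(38.764164617077675), np.float32(137.07072), np.float32(34.990314), np.float32(132.23291))
```

View pics/t3.png

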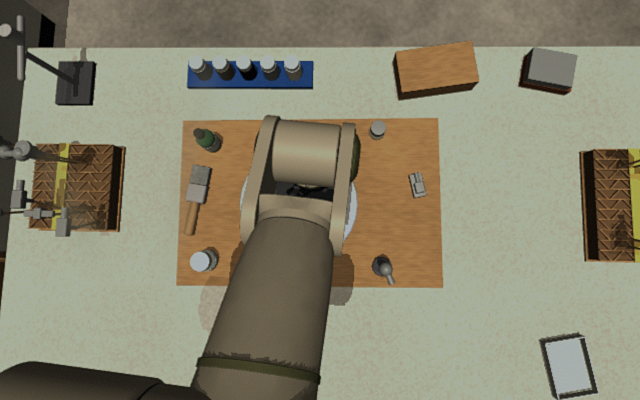

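The arm hides the dial from the top camera. The pushing is steady, so I'll continue two more calls and then check with the wrist camera.

```bash
python3 -m crank '[0,-0.3,-0.0075,0,0.05, 0,-0.3,-0.0075,0,0.05, 0,-0.3,-0.0075,0,0.05, 0,-0.3,-0.0075,0,0.05, 0,-0.3,-0.0075,0,0.05, 0,-0.3,-0.0075,0,0.05, 0,-0.3,-0.0075,0,0.05, 0,-0.3,-0.0075,0,0.05]'; python3 -m crank '[0,-0.3,-0.0075,0,0.05, 0,-0.3,-0.0075,0,0.05, 0,-0.3,-0.0075,0,0.05, 0,-0.3,-0.0075,0,0.05, 0,-0.3,-0.0075,0,0.05, 0,-0.3,-0.0075,0,0.05, 0,-0.3,-0.0075,0,0.05, 0,-0.3,-0.0075,0,0.05]';python3 t.py .5931 .1034 .05
python3 - <<'E'
from h import *
p=shot('wrist','w4.png'); c=[.5931,.1034]; print(angs(p,c))
E
```

```text
time_s: 8.17
position: [0.6161, 0.0466, 0.0532]
tool_rot: [[0.934, 0.358, 0.005], [0.358, -0.934, -0.001], [0.004, 0.002, -1.0]]
ft_force: [2.1, 0.0, 2.3]
grip_width: 0.0002
gripper_force: 1.2
time_s: 8.83
position: [0.5926, 0.0423, 0.0531]
tool_rot: [[0.999, -0.034, 0.004], [-0.034, -0.999, -0.001], [0.004, 0.001, -1.0]]
ft_force: [1.0, -0.9, 1.0]
grip_width: -0.0001
gripper_force: 1.1
[0.5925566  0.04234782 0.05305125] xang -1.9342924354145326 shift cm [-0.15 -6.1   0.3 ] [-7.3 36.2 81.2 -0.  62.3 84.6] -7.490310425879857e-05 [ 1.04331115 -0.86177825  0.9700201 ]
(np.float64(312.12273603192637), np.float64(179.35108180964508), np.float32(207.64128), np.float32(13.865234), np.float32(115.30469))
```

View pics/w4.png

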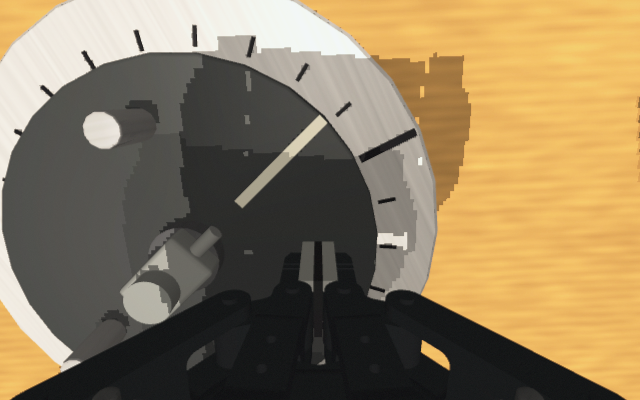

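This wrist view is clear: the mark's outer end is at (324,118), and the long line runs from (361,160) to (416,133).

```bash
cat >> h.py <<'E'
def meas(p,guess=(.5931,.1034),lo=-90,hi=-40):
    # dial edge circle on visible sector, then mark & line angles
    C=np.array(guess)
    a,P=polar(p,C,.040,.066,.086); m=P.mean(0); aa=(a+180)%360-180
    a2,Q=polar(p,C,.022,.100,.115); q=Q.mean(0)
    def cen(w,ok):
        w=np.where(ok,w,-1e9); i=w.argmax(); k=np.arange(i-8,i+9)%720; d=np.arange(-8,9)*.5
        ww=np.clip(w[k]-np.percentile(w[k],40),0,None); return aa[i]+(ww*d).sum()/ww.sum()
    ok=(aa>lo)&(aa<hi)
    return cen(m,ok),cen(-q,ok)
E
python3 - <<'E'
from h import *
p=shot('wrist'); print(meas(p))
c=np.array([.5931,.1034])
for uv,z in [((324,118),.04),((361,160),.022),((416,133),.022),((238,205),.04)]:
    d=onz(p,*uv,z)[:2]-c; print(uv,d.round(4),np.hypot(*d),np.rad2deg(np.arctan2(d[1],d[0])))
# centre from intersection: mark line & long line, radii
E
```

```text
(np.float64(-48.526562803910885), np.float64(-65.63450728776999))
(324, 118) [ 0.0587 -0.0658] 0.08814325084337461 -48.24716952379062
(361, 160) [ 0.0366 -0.0839] 0.09150187622739354 -66.45599471555197
(416, 133) [ 0.0489 -0.1108] 0.12113409236062797 -66.19878337510335
(238, 205) [ 0.0208 -0.0246] 0.03220358381548666 -49.846551712863054
```

```bash
python3 -m crank '[0,-0.3,-0.0075,0,0.05, 0,-0.3,-0.0075,0,0.05, 0,-0.3,-0.0075,0,0.05, 0,-0.3,-0.0075,0,0.05, 0,-0.18,-0.003,0,0.03, 0,0,0,0,0, 0,0,0,0,0, 0,0,0,0,0]'
python3 - <<'E'
from h import *
p=shot('wrist','w5.png'); print(meas(p,lo=-100))
c=np.array([.5931,.1034])
E
```

```text
time_s: 9.6
position: [0.5781, 0.0448, 0.0518]
tool_rot: [[0.966, -0.258, 0.001], [-0.258, -0.966, -0.0], [0.001, -0.0, -1.0]]
ft_force: [1.6, -1.0, 0.9]
grip_width: 0.0002
gripper_force: 1.0
(np.float64(-61.8681971850692), np.float64(-65.45984139051252))
```

View pics/w5.png

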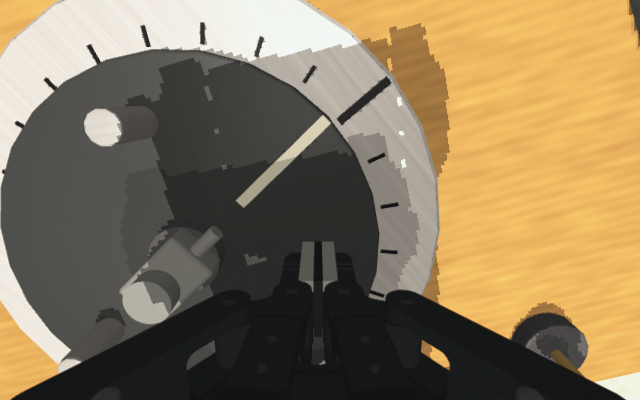

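The mark now ends at (328,118) and the line begins at (339,123), so about 3.6° is left. I'll push 0.06 rad more.

```bash
python3 -m crank '[0,-0.12,-0.001,0,0.02, 0,-0.12,-0.001,0,0.02, 0,-0.12,-0.001,0,0.02, 0,0,0,0,0, 0,0,0,0,0, 0,0,0,0,0, 0,0,0,0,0, 0,0,0,0,0]'
python3 - <<'E'
from h import *
p=shot('wrist','w6.png'); print(meas(p,lo=-100))
E
```

```text
time_s: 10.32
position: [0.5738, 0.0459, 0.0511]
tool_rot: [[0.948, -0.317, -0.001], [-0.317, -0.948, 0.0], [-0.001, 0.0, -1.0]]
ft_force: [0.7, -0.1, 0.6]
grip_width: -0.0001
gripper_force: 0.4
(np.float64(-66.08888182413696), np.float64(-65.45411789742256))
```

The mark is within about 0.6° of the line. I'll back off, retreat and verify with the top camera.

```bash
python3 -m crank '[0,0.5,0,0,0, 0,0.7,0,0,0, 0,0,0,-2,0, 0,0,0,-3,0, 0,0,0,-4,0, 0,0,0,-4,0, 0,0,0,-4,0, 0,0,0,-1,0]'; python3 -m crank '[0,0,2,0,0, 0,-1,4,0,0, 0,-1,4,0,0, 0,-1,4,0,0, 0,-1,4,0,0, 0,-1,4,0,0, 0,-1,4,0,0, 0,-1,4,0,0]';  python3 -m crank '[0,-1,4,0,0, 0,-1,4,0,0, 0,-1,4,0,0, 0,-1,4,0,0, 0,-1,4,0,0, 0,-1,4,0,0, 0,0,0,0,0, 0,0,0,0,0]'
python3 - <<'E'
from h import *
p=shot('top','t7.png'); 
C=[.593,.1034]
for i in range(3): C=center(p,C)[:2]
print(C,meas(p,C)); s=env.observe(); print(s['position'],s['ft_force'],s['qvel'].round(2))
for n,z in [('primer_jar',.03),('clip_stand',.045),('paint_pot',.02)]: find(p,n,z,1)
p['color']
i=cv2.resize(p['color'][130:280,220:380,::-1],None,fx=4,fy=4,interpolation=cv2.INTER_CUBIC); cv2.imwrite('pics/t7c.png',i[:600])
E
```

```text
time_s: 11.03
position: [0.5874, 0.0417, 0.238]
tool_rot: [[0.948, -0.318, 0.01], [-0.318, -0.948, -0.001], [0.01, -0.002, -1.0]]
ft_force: [-0.1, 0.2, 0.4]
grip_width: 0.0002
gripper_force: 0.0
time_s: 11.7
position: [0.4225, -0.2218, 0.2312]
tool_rot: [[0.948, -0.318, -0.0], [-0.318, -0.948, 0.0], [-0.0, -0.0, -1.0]]
ft_force: [1.5, -0.5, 0.2]
grip_width: -0.0001
gripper_force: 0.0
time_s: 12.37
position: [0.2894, -0.4304, 0.2305]
tool_rot: [[0.947, -0.321, -0.001], [-0.321, -0.947, 0.001], [-0.001, -0.001, -1.0]]
ft_force: [0.9, 0.0, 0.0]
grip_width: -0.0001
gripper_force: 0.0
[0.59316761 0.10337092] (np.float64(-64.9600510404805), np.float64(-64.53549418417921))
[ 0.29024717 -0.42910129  0.23077694] [-0.42411629 -0.10658378  0.01544713] [ 2.29 -1.23  1.04  0.09  0.02  0.07]
primer_jar 0.66 205 259 [0.4729 0.2913 0.03  ]
clip_stand 0.73 383 267 [ 0.4678 -0.072   0.045 ]
paint_pot 0.59 378 132 [ 0.7477 -0.0638  0.02  ]
```

View pics/t7c.png

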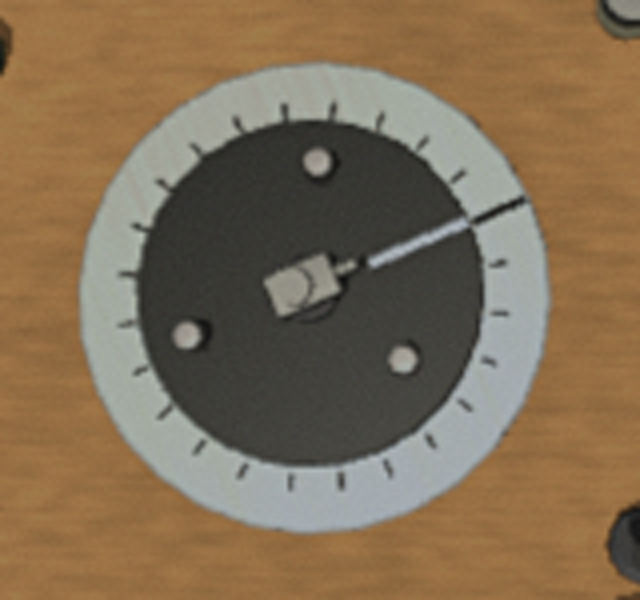

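The crop shows the white mark running straight into the long line; they meet at about (468,220). They are within 0.5°, and the base centre hasn't moved.

```bash
python3 -c "
from rig import env
print(env.close_job())"
```

```text
the job is handed in; nothing more can be done
None
```

I turned the dial about 117° clockwise until its white mark lined up with the long line to within about 0.5° (under 1 mm), with the turntable still in place, and handed the job in; no verdict came back.

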